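# Plug the red card into the sound module

### The job

Take the plug-in card with the red grip out of the wooden stand and slide it, blade down, all the way home into the slot of the blue sound module; lower it in, do not drop it. Let go of it standing in the slot, and leave the white and yellow cards in the stand.

Things in the scene. Friction and masses are not known exactly. Their poses are not given: they have to be found in the camera images.
- card_red: Flat plug-in card standing upright, 117 mm tall, 90 g. Grey blade with red panels: 10 mm thick (x), 70 wide (y), 85 tall; on it, centred, a red grip bar 18 (x) x 50 (y) mm, 85 to 117 mm above the origin: pinch it across x from above. Origin: centre of the bottom edge, z up. Either way round fits. It stands loose in one of the three slots of a plywood stand whose walls end 33 mm above its bottom edge.
- card_white: Same shape and size as card_red but with a white grip and white face panels. A bystander to be left in the same stand: the three stand in a row along their y, 95 mm apart, in any order. Origin and axes as for card_red.
- card_yellow: Same shape and size as card_red but with a yellow grip and yellow face panels. A bystander to be left in the same stand: the three stand in a row along their y, 95 mm apart, in any order. Origin and axes as for card_red.
- slot (a point): Centre of the floor of the slot in the fixed blue sound module (160 x 220 mm, 62 high; its knobs, 77 high, are 80 mm off to -x). x across the slot, y along it, z up. Floor 15 mm above the table. Slot 16 (x) x 82 (y) mm, 47 deep; above it a white funnel widens to 40 x 106 mm at its rim, 65 mm above the floor. Home: the blade stands on the floor, the grip clear above the funnel.
Not all that is in view belongs to the job. Leave any purple look-alike of the card_red alone.

How it is judged:
By the outcome, as a careful person would: the job done as asked, in the order asked, and still so for the second after the job is handed in, with the robot touching nothing.
It also fails if it takes over 43 s, if anything falls off the work surface, if the arm or the gripper's body presses on something with over 40 N, if the wrist force passes 120 N, or if a joint passes its speed limit or range.

### The arm

A 6-joint arm with a two-finger parallel gripper is mounted at the origin on the work surface. World frame = base frame: x ahead of the robot, y to its left, z up, the work surface at z = 0. Lengths are in m, angles in rad, forces in N, time in s.
With the tool pointing down it reaches from about 0.225 to 0.875 m from the base axis. Payload 3.4 kg.
Tool frame: the origin (TCP) lies at the very end of the fingers, on their centre line; the grasp point (between the pads) lies 19 mm behind it; x points along the fingers, y is the direction in which the jaws open and shut, and the axes are right-handed (so a half turn about x gives the same grasp; the last joint's range is limited). The gripper opens to 85 mm and grips with 20 to 120 N. Pads are 22 mm wide; open, the fingers measure 114 mm over their backs; the gripper's body (76 mm by 85 mm) begins 54 mm behind the grasp point. The pads swing forward as they close: fully open they stand 13 mm farther back than shut.
Start: joints at [-1.468, 0.276, 1.505, -0, 1.361, -0.121], TCP at [0.128, -0.561, 0.231] pointing down, gripper open.
Joint ranges: [-2.89, 2.89], [-0.75, 2.08], [0.22, 2.7], [-1.18, 4.32], [0.11, 2.71], [-2.7, 2.7]. Speed limits (rad/s): [2.57, 2.57, 3.14, 3.14, 3.14, 3.14].

### API

Orientations are given as a unit quaternion [w, x, y, z].
In Python, from rig import manip gives the robot as it stands. The module is installed in compiled form; this text tells all that it offers.
- The arm moves only by the tool play_rows, never from a script. Its argument "plan" is a list that holds one entry, the list of rows, each a list of 5 numbers: the closure, from 0 (fully open) to 1 (shut), then the shift along the tool's x, y, z in m, then the turn about the tool's x in degrees. A call has 1 to 12 rows; each row is the pose to reach, as a shift and turn from the pose measured when the call began, along the tool's axes at that moment; what a row does not reach only later rows make up. A row lasts 1/10 s, in which the tool goes at most 50 mm and 8.59 degrees, less where a joint would pass 70% of its speed; a pose out of reach is approached as far as the arm can. A call with a gripper value outside its range is refused whole. The fingers move at their own pace and stop on an object; "grip_force" is the grip in N (left out, the last holds). Time passes only in rows, so rows that repeat a pose let the fingers close. It gives the time, the measured TCP pose, the force and the opening at its end, in the units of the state.
- manip.get_state(): the state, without advancing time (a new reading comes with each control period).
- manip.get_image(name): name is "side" or "top" or "wrist"; returns (picture, depth): 384x512x3 uint8, red, green, blue; 384x512 float32, m along the optical axis (not along the pixel's ray), 0 where there is no reading.
- manip.camera_params(name): a dict with "intrinsics" (3x3 intrinsics, pixels), "R" (3x3) and "t" (3): a world point X has camera coordinates R X + t; the wrist camera has in their place "mount" (4x4, takes a point from camera to tool coordinates, whose origin is the TCP and whose axes are the tool frame's). Camera axes: x right, y down, z forward; pixel columns grow to the right and rows downward; lengths in m; the calibration is good to about 2 mm. A picture is of the moment at which its call begins: read the wrist's pose just before it. camera_params takes no time and is no camera call.
- manip.sign_off(): hands the job in, once; it reports no verdict.
The state is a dict: "clock": time; "qpos": joint angles; "qd": joint speeds; "effort": joint torques, N m; "position": TCP position; "ee_rot": TCP orientation; "contact_force": force on the tool from outside, world axes, zero at the start; "moment": the same for the moment, N m; "width": finger opening in m.
Only numpy, scipy, OpenCV 4.12 (cv2) and the standard library are available. Lean on these libraries where they do the work, as an engineer would, in place of code of your own. Each camera call takes 0.05 s, during which the arm holds its last target.

## Working session

There is one attempt and no reset: what is moved stays moved. The work goes in short steps, Python scripts to look and compute and a tool call to move; the robot and the scene stay as the last step left them, time stands still between calls to the robot, and variables do not carry over. Pictures are saved under pics/ and viewed, and the job is handed in when it is done.

Besides the shell and the picture viewer there is one more tool, called after "Emit:" by a JSON object that holds its "method" and its "body", one argument or row to a line. play_rows: Moves the arm, as the interface text tells. Its arguments: {"type":"object","properties":{"plan":{"type":"array","items":{"type":"array","items":{"type":"array","items":{"type":"number"}}}},"grip_force":{"type":"number"}},"required":["plan"]}

```bash
mkdir -p pics
python3 - <<'E'
from rig import manip
import cv2,numpy as np
s=manip.get_state();print({k:np.round(v,3).tolist() for k,v in s.items()})
for n in ("top","side"):
    im,d=manip.get_image(n);np.savez(f"pics/{n}0.npz",im=im,d=d);cv2.imwrite(f"pics/{n}0.png",im[...,::-1])
    p=manip.camera_params(n);print(n,{k:np.round(v,3).tolist() for k,v in p.items()})
print(manip.camera_params("wrist"))
E
```

```text
{'clock': 0.0, 'qpos': [-1.468, 0.277, 1.506, -0.0, 1.361, -0.121], 'qd': [0.001, 0.001, 0.001, -0.0, -0.002, -0.0], 'effort': [0.001, -41.678, -24.581, -0.0, 0.011, -0.0], 'position': [0.128, -0.56, 0.23], 'ee_rot': [-0.078, -0.703, -0.08, 0.703], 'contact_force': [0.535, -0.543, 0.431], 'moment': [0.042, 0.061, -0.017], 'width': 0.085}
top {'intrinsics': [[417.672, 0.0, 258.08], [0.0, 417.672, 190.13], [0.0, 0.0, 1.0]], 'R': [[0.018, -0.999, 0.042], [-0.993, -0.023, -0.117], [0.118, -0.039, -0.992]], 't': [0.014, 0.581, 0.87]}
side {'intrinsics': [[424.955, 0.0, 247.975], [0.0, 424.955, 188.06], [0.0, 0.0, 1.0]], 'R': [[0.916, -0.401, 0.016], [-0.199, -0.488, -0.85], [0.349, 0.775, -0.526]], 't': [-0.523, 0.17, 0.753]}
{'intrinsics': array([[298.91882595,   0.        , 259.43476143],
       [  0.        , 298.91882595, 189.29869505],
       [  0.        ,   0.        ,   1.        ]]), 'mount': array([[-1.84452594e-04, -2.74023525e-01,  9.61722971e-01,
        -1.42863474e-01],
       [ 9.99999682e-01,  6.95790895e-04,  3.90045388e-04,
        -2.70427756e-04],
       [-7.76039699e-04,  9.61722737e-01,  2.74023310e-01,
        -6.90727207e-02],
       [ 0.00000000e+00,  0.00000000e+00,  0.00000000e+00,
         1.00000000e+00]])}
```

View pics/top0.png

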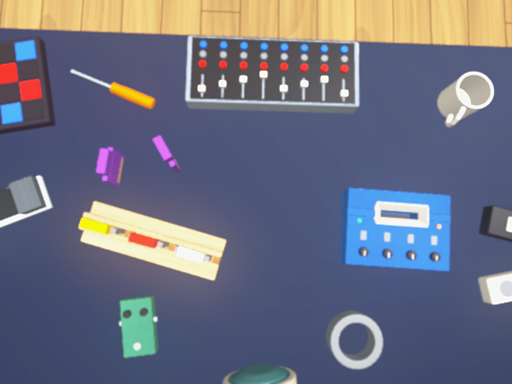

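View pics/side0.png

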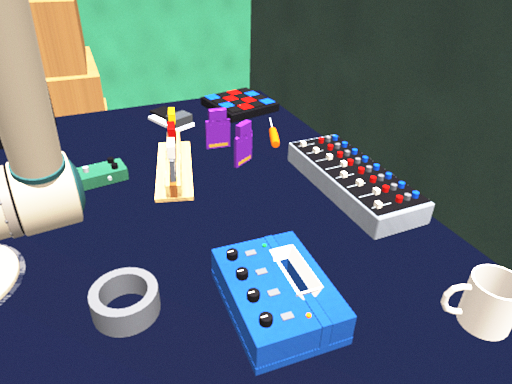

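The top view shows the stand with yellow (95,227), red (145,240) and white (193,254) grips. Two purple look-alikes are at (110,165) and (165,152). The red-grip card at (145,240) in the stand fits the description. The module's funnel is at (402,215). I'll confirm with a crop and measure.

```bash
cat > h.py <<'E'
import numpy as np,cv2
from rig import manip
def cloud(name,d):
    p=manip.camera_params(name);K=p["intrinsics"];v,u=np.mgrid[0:384,0:512]
    c=np.stack([(u-K[0,2])/K[0,0]*d,(v-K[1,2])/K[1,1]*d,d],-1)
    return (c-p["t"])@p["R"]
def rect(P):
    (c,s,a)=cv2.minAreaRect((P[:,:2]*1000).astype(np.float32));return np.round(c,1),np.round(s,1),round(a,2)
E
python3 - <<'E'
from h import *
z=np.load("pics/top0.npz");im,d=z["im"],z["d"];X=cloud("top",d)
a=cv2.resize(im[185:295,65:245],None,fx=4,fy=4,interpolation=2)
cv2.imwrite("pics/crop_st.png",a[...,::-1])
a=cv2.resize(im[175:285,330:470],None,fx=5,fy=5,interpolation=2)
cv2.imwrite("pics/crop_mod.png",a[...,::-1])
H=cv2.cvtColor(im,cv2.COLOR_RGB2HSV);h,s,v=H[...,0].astype(int),H[...,1],H[...,2]
roi=np.zeros((384,512),bool);roi[195:285,70:235]=1
for n,m in dict(red=((h<8)|(h>172))&(s>150),yellow=(abs(h-28)<5)&(s>180),white=(s<40)&(v>180)).items():
    m=m&roi&(d>0)&(X[...,2]>.09);P=X[m];print(n,m.sum(),rect(P),np.percentile(P[:,2],[5,50,95]).round(4),np.median(P,0).round(4))
m=roi&(d>0)&(X[...,2]>.02)&(X[...,2]<.06);print("stand",rect(X[m]))
r2=np.zeros_like(roi);r2[175:285,330:470]=1
m=r2&(abs(X[...,2]-.062)<.006);P=X[m];print("mod",rect(P),np.median(P[:,2]))
m=r2&(X[...,2]>.073)&(X[...,2]<.085)&(s<60)&(v>170);print("fun",rect(X[m]),m.sum(),np.median(X[m][:,2]))
m[225:]=0;print("fun",rect(X[m]),m.sum())
E
```

```text
red 247 (array([470.2, 248.2]), array([50.6, 16.1]), 75.78) [0.1234 0.1286 0.1308] [0.47   0.2471 0.1286]
yellow 263 (array([495.3, 339.8]), array([50.6, 16.2]), 75.42) [0.1164 0.1283 0.131 ] [0.4948 0.3379 0.1283]
white 368 (array([462.5, 220. ]), array([199.9,  18.1]), 73.75) [0.0956 0.128  0.1307] [0.4455 0.1584 0.128 ]
stand (array([468.6, 249.3]), array([299.5,  36.3]), 74.67)
mod (array([ 502.2, -270.1]), array([221.9, 160.3]), 87.0) 0.06225785184785911
fun (array([ 498.3, -269.7]), array([155.5, 112.1]), 86.63) 544 0.07747106118227662
fun (array([ 531.8, -271.8]), array([110.8,  45. ]), 86.63) 433
```

Run:
```python
import cv2,numpy as np
a=cv2.imread("pics/crop_st.png");b=cv2.imread("pics/crop_mod.png");print(a.shape,b.shape)
```

```text
(440, 720, 3) (550, 700, 3)
```

View pics/crop_st.png

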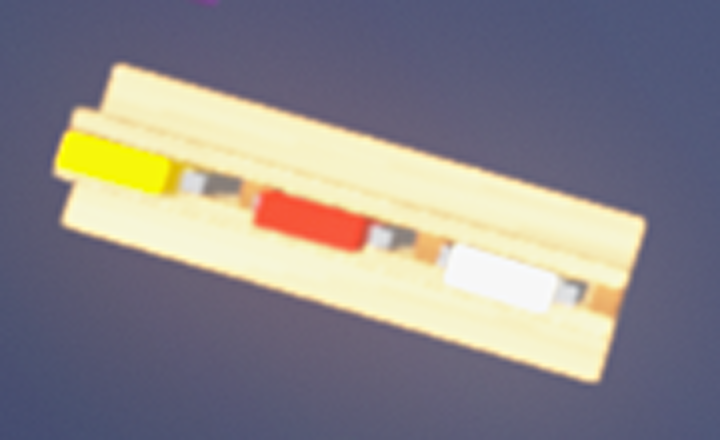

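View pics/crop_mod.png

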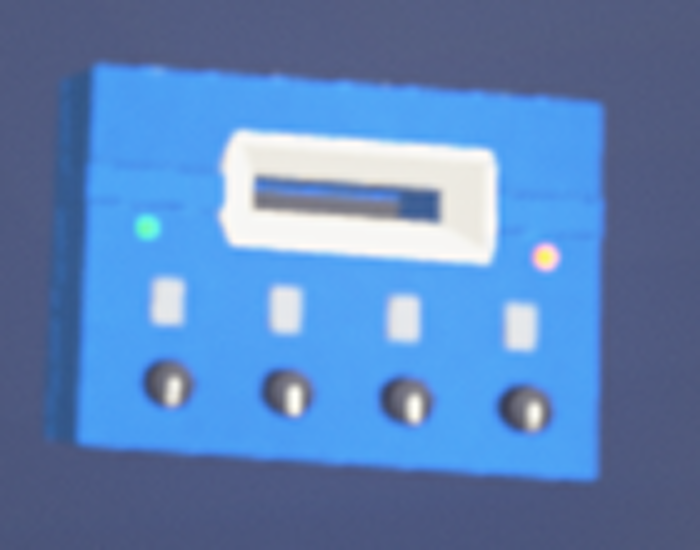

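The crops confirm red is the middle card, between yellow and white, and they show the slot in the white funnel. Next I'll work out the move in tool axes.

```bash
cat >> h.py <<'E'
from scipy.spatial.transform import Rotation as Ro
def tool():
    s=manip.get_state();q=s["ee_rot"];R=Ro.from_quat([q[1],q[2],q[3],q[0]]).as_matrix();return s,R
def move(tgt,yaw=None):
    s,R=tool();print("pos",np.round(s["position"],4),"shift mm",np.round(R.T@(np.array(tgt)-s["position"])*1000,1))
    j=np.degrees(np.arctan2(R[1,1],R[0,1]));print("jaw az",round(j,2),"q",np.round(s["qpos"],3),"F",np.round(s["contact_force"],2),"w",s["width"],"t",s["clock"])
    if yaw is not None:
        print("turn options (about tool x, down => -dyaw)",[round(-((yaw+k-j+180)%360-180),2) for k in(0,180)])
E
python3 - <<'E'
from h import *
s,R=tool();print(R.round(4))
move([.470,.248,.25],-15.3)
E
```

```text
[[-1.000e-04  2.219e-01 -9.751e-01]
 [ 1.600e-03 -9.751e-01 -2.219e-01]
 [-1.000e+00 -1.600e-03 -2.000e-04]]
pos [ 0.1276 -0.5602  0.2305] shift mm [ -18.2 -712.1 -513.2]
jaw az -77.18 q [-1.468  0.277  1.506  0.     1.361 -0.121] F [-0.03 -0.76 -0.56] w 0.08546052272388574 t 0.1
turn options (about tool x, down => -dyaw) [np.float64(-61.88), np.float64(118.12)]
```

Emit:
{"method": "play_rows", "body": {
  "plan": [
    [[0, 0, -0.025, -0.018, -2], [0, 0, -0.064, -0.046, -5], [0, 0, -0.103, -0.074, -9], [0, 0, -0.142, -0.102, -13], [0, 0, -0.181, -0.13, -17], [0, 0, -0.22, -0.158, -21], [0, 0, -0.259, -0.187, -25], [0, 0, -0.298, -0.215, -29], [0, 0, -0.337, -0.243, -33], [0, 0, -0.376, -0.271, -37], [0, 0, -0.415, -0.299, -41], [0, 0, -0.454, -0.327, -45]]
  ]
}}

```text
clock: 1.3
position: [0.3457, -0.043, 0.2314]
ee_rot: [0.342, 0.619, 0.343, -0.618]
contact_force: [1.3, 0.2, 0.5]
width: 0.0851
```

Run:
```python
from h import *
move([.470,.248,.22],-15.3)
```

```text
pos [ 0.3457 -0.043   0.2314] shift mm [  11.8  -49.  -312.6]
jaw az -32.03 q [-3.260e-01 -7.800e-02  1.914e+00  1.000e-03  1.305e+00  2.330e-01] F [1.3  0.23 0.47] w 0.08513655938156649 t 1.3
turn options (about tool x, down => -dyaw) [np.float64(-16.73), np.float64(163.27)]
```

Emit:
{"method": "play_rows", "body": {
  "plan": [
    [[0, 0, -0.007, -0.045, -3], [0, 0, -0.014, -0.09, -6], [0, 0, -0.021, -0.135, -9], [0, 0, -0.028, -0.18, -12], [0, 0, -0.035, -0.225, -15], [0, 0, -0.042, -0.268, -16.7], [0, 0, -0.047, -0.3, -16.7], [0, 0, -0.049, -0.3126, -16.7], [0, 0, -0.049, -0.3126, -16.7], [0, 0, -0.049, -0.3126, -16.7]]
  ]
}}

```text
clock: 2.3
position: [0.4691, 0.2469, 0.2314]
ee_rot: [-0.429, -0.562, -0.429, 0.563]
contact_force: [-0.6, -0.1, 0.3]
width: 0.0855
```

```bash
cat >> h.py <<'E'
def wcloud(d,s,R):
    p=manip.camera_params("wrist");K=p["intrinsics"];M=p["mount"];v,u=np.mgrid[0:384,0:512]
    c=np.stack([(u-K[0,2])/K[0,0]*d,(v-K[1,2])/K[1,1]*d,d],-1)
    return (c@M[:3,:3].T+M[:3,3])@R.T+s["position"]
E
python3 - <<'E'
from h import *
move([.470,.248,.22],-15.3)
s,R=tool();im,d=manip.get_image("wrist");np.savez("pics/w1.npz",im=im,d=d);cv2.imwrite("pics/w1.png",im[...,::-1])
X=wcloud(d,s,R)
H=cv2.cvtColor(im,cv2.COLOR_RGB2HSV);h,sa,v=H[...,0].astype(int),H[...,1],H[...,2]
m=((h<8)|(h>172))&(sa>150)&(d>0)
P=X[m&(X[...,2]>.09)];print(m.sum());zt=np.percentile(P[:,2],90);print(zt)
for lo in(.006,.01):
    Q=P[P[:,2]>zt-lo];print(rect(Q),len(Q),Q.mean(0).round(4))
E
```

```text
pos [0.4691 0.2469 0.2314] shift mm [11.4  0.6 -1.3]
jaw az -15.33 q [0.353 0.209 1.597 0.    1.337 0.621] F [-0.58 -0.07  0.27] w 0.08551369883900867 t 2.3
turn options (about tool x, down => -dyaw) [np.float64(-0.03), np.float64(179.97)]
1174
0.13017408062825564
(array([470.5, 250.8]), array([49.1, 16.5]), 75.24) 1114 [0.4709 0.2516 0.1292]
(array([470.5, 250.8]), array([49.1, 16.5]), 75.24) 1124 [0.4709 0.2518 0.1291]
```

View pics/w1.png

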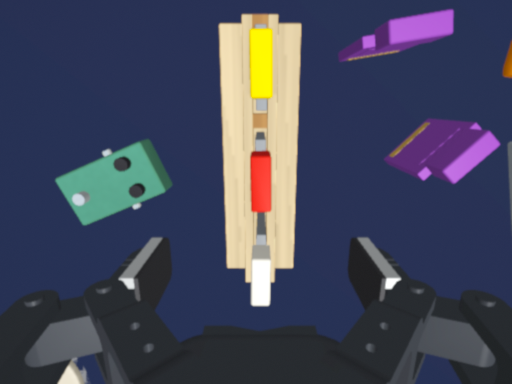

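The wrist view shows red (260,181) between yellow (262,63) and white (261,276), centred between the jaws. The green box and the purple cards are clear of the fingers.

Emit:
{"method": "play_rows", "body": {
  "plan": [
    [[0, 0.02, 0.0005, -0.003, 0], [0, 0.055, 0.0005, -0.003, 0], [0, 0.09, 0.0005, -0.003, 0], [0, 0.115, 0.0005, -0.003, 0], [0, 0.13, 0.0005, -0.003, 0], [0, 0.135, 0.0005, -0.003, 0], [0, 0.135, 0.0005, -0.003, 0], [0, 0.135, 0.0005, -0.003, 0]]
  ],
  "grip_force": 40
}}

```text
clock: 3.15
position: [0.471, 0.2489, 0.0978]
ee_rot: [0.428, 0.563, 0.428, -0.562]
contact_force: [0.4, -0.4, 0.5]
width: 0.0853
```

Run:
```python
from h import *
move([.4704,.250,.096],-15.3)
```

```text
pos [0.471  0.2489 0.0978] shift mm [ 1.8 -0.8 -0.9]
jaw az -15.42 q [0.356 0.324 1.797 0.    1.02  0.625] F [ 0.41 -0.4   0.47] w 0.085289705942429 t 3.15
turn options (about tool x, down => -dyaw) [np.float64(-0.12), np.float64(179.88)]
```

Emit:
{"method": "play_rows", "body": {
  "plan": [
    [[0.4, 0, 0, -0.001, 0], [0.8, 0, 0, -0.001, 0], [1, 0, 0, -0.001, 0], [1, 0, 0, -0.001, 0], [1, 0, 0, -0.001, 0], [1, 0, 0, -0.001, 0], [1, 0, 0, -0.001, 0], [1, 0, 0, -0.001, 0]]
  ],
  "grip_force": 40
}}

```text
clock: 3.95
position: [0.4714, 0.25, 0.098]
ee_rot: [0.428, 0.563, 0.428, -0.562]
contact_force: [-1.0, -0.1, 3.3]
width: 0.0176
```

Run:
```python
from h import *
move([.47,.25,.22],-15.3)
```

```text
pos [0.4714 0.25   0.098 ] shift mm [-122.    -1.2    0.2]
jaw az -15.42 q [0.357 0.324 1.795 0.    1.02  0.626] F [-1.01 -0.14  3.26] w 0.017554363916081592 t 3.95
turn options (about tool x, down => -dyaw) [np.float64(-0.12), np.float64(179.88)]
```

Emit:
{"method": "play_rows", "body": {
  "plan": [
    [[1, -0.01, 0, 0, 0], [1, -0.025, 0, 0, 0], [1, -0.045, 0, 0, 0], [1, -0.07, 0, 0, 0], [1, -0.095, 0, 0, 0], [1, -0.12, 0, 0, 0], [1, -0.14, 0, 0, 0], [1, -0.15, 0, 0, 0], [1, -0.155, 0, 0, 0], [1, -0.155, 0, 0, 0]]
  ],
  "grip_force": 40
}}

```text
clock: 4.95
position: [0.471, 0.2498, 0.253]
ee_rot: [0.428, 0.563, 0.428, -0.562]
contact_force: [0.4, -0.6, -1.0]
width: 0.0173
```

Run:
```python
from h import *
move([.531,-.272,.25],-3.2)
im,d=manip.get_image("side");cv2.imwrite("pics/s2.png",im[...,::-1])
```

```text
pos [0.471  0.2498 0.253 ] shift mm [  2.7 196.6 487.1]
jaw az -15.42 q [0.357 0.2   1.555 0.    1.385 0.626] F [ 0.39 -0.57 -1.03] w 0.01731164422769838 t 4.95
turn options (about tool x, down => -dyaw) [np.float64(-12.22), np.float64(167.78)]
```

View pics/s2.png

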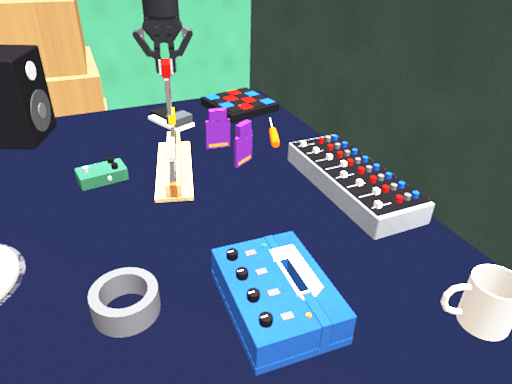

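Side view: the red card hangs upright in the jaws at (166,90), and white and yellow are still in the stand. I'm carrying it over to the slot.

Emit:
{"method": "play_rows", "body": {
  "plan": [
    [[1, 0, 0.006, 0.014, -0.5], [1, 0, 0.017, 0.042, -1.2], [1, 0, 0.033, 0.082, -2.2], [1, 0, 0.049, 0.122, -3.2], [1, 0, 0.066, 0.163, -4.2], [1, 0, 0.082, 0.203, -5.2], [1, 0, 0.099, 0.244, -6.2], [1, 0, 0.115, 0.284, -7.2], [1, 0, 0.131, 0.325, -8.2], [1, 0, 0.147, 0.365, -9.2], [1, 0, 0.161, 0.4, -10.2], [1, 0, 0.173, 0.428, -11.2]]
  ]
}}

```text
clock: 6.2
position: [0.5229, -0.211, 0.2505]
ee_rot: [-0.48, -0.518, -0.482, 0.519]
contact_force: [0.1, 0.5, -2.1]
width: 0.0173
```

Run:
```python
from h import *
move([.531,-.272,.25],-3.2)
```

```text
pos [ 0.5229 -0.211   0.2505] shift mm [ 0.4 12.6 60.2]
jaw az -4.27 q [-0.507  0.251  1.493 -0.     1.401 -0.432] F [ 0.14  0.49 -2.1 ] w 0.017279673939393354 t 6.2
turn options (about tool x, down => -dyaw) [np.float64(-1.07), np.float64(178.93)]
```

Run:
```python
from h import *
s,R=tool();im,d=manip.get_image("wrist");np.savez("pics/w2.npz",im=im,d=d,p=s["position"],R=R)
cv2.imwrite("pics/w2.png",im[...,::-1])
im2,d2=manip.get_image("side");np.savez("pics/s3.npz",im=im2,d=d2);cv2.imwrite("pics/s3.png",im2[...,::-1])
X=cloud("side",d2);H=cv2.cvtColor(im2,cv2.COLOR_RGB2HSV);sa,v=H[...,1],H[...,2]
m=(sa<60)&(v>150)&(X[...,2]>.073)&(X[...,2]<.088)&(abs(X[...,0]-.53)<.04)&(abs(X[...,1]+.27)<.075)
print("side funnel",rect(X[m]),m.sum(),np.median(X[m][:,2]))
X=wcloud(d,s,R);H=cv2.cvtColor(im,cv2.COLOR_RGB2HSV);sa,v=H[...,1],H[...,2]
m=(sa<60)&(v>150)&(X[...,2]>.072)&(X[...,2]<.088)&(abs(X[...,0]-.53)<.04)&(abs(X[...,1]+.27)<.075)
print("wrist funnel",m.sum(),rect(X[m]) if m.sum()>5 else'')
```

```text
side funnel (array([ 533.6, -269.7]), array([112.1,  45.8]), 86.94) 536 0.0776243573816062
wrist funnel 534 (array([ 543.7, -250.7]), array([71.5, 26. ]), 87.85)
```

View pics/w2.png

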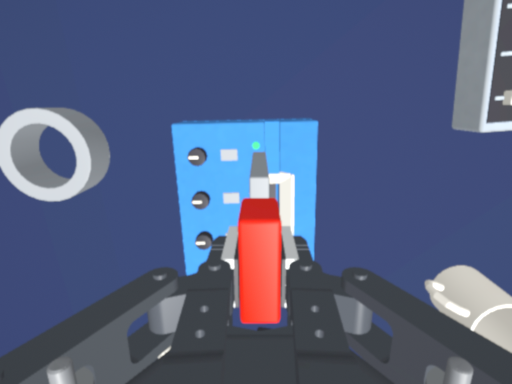

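View pics/s3.png

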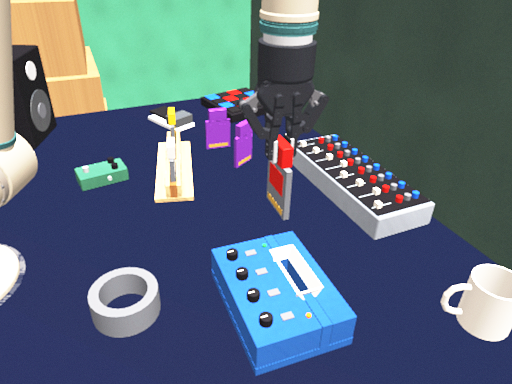

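The card is held straight above the module. The top camera puts the slot at (531.8,-271.8) mm and the side camera at (533.6,-269.7) mm, with a yaw of about -3.1°. I'll move over it and stop just above the rim.

Emit:
{"method": "play_rows", "body": {
  "plan": [
    [[1, 0, 0.007, 0.028, -0.6], [1, 0, 0.012, 0.048, -1.1], [1, 0, 0.0145, 0.0586, -1.1], [1, 0, 0.0145, 0.0586, -1.1], [1, 0.02, 0.0145, 0.0586, -1.1], [1, 0.04, 0.0145, 0.0586, -1.1], [1, 0.06, 0.0145, 0.0586, -1.1], [1, 0.072, 0.0145, 0.0586, -1.1], [1, 0.075, 0.0145, 0.0586, -1.1], [1, 0.075, 0.0145, 0.0586, -1.1]]
  ]
}}

```text
clock: 7.3
position: [0.5333, -0.2718, 0.1751]
ee_rot: [-0.485, -0.514, -0.486, 0.515]
contact_force: [0.9, -0.0, -0.8]
width: 0.0177
```

Run:
```python
from h import *
move([.533,-.2705,.101],-3.1)
im2,d2=manip.get_image("side");cv2.imwrite("pics/s4.png",cv2.resize(im2[130:370,180:380],None,fx=2.5,fy=2.5,interpolation=2)[...,::-1])
```

```text
pos [ 0.5333 -0.2718  0.1751] shift mm [74.1 -0.2 -1.3]
jaw az -3.32 q [-0.587  0.347  1.542 -0.002  1.254 -0.528] F [ 0.89 -0.01 -0.83] w 0.017657260115412785 t 7.3
turn options (about tool x, down => -dyaw) [np.float64(-0.22), np.float64(179.78)]
```

View pics/s4.png

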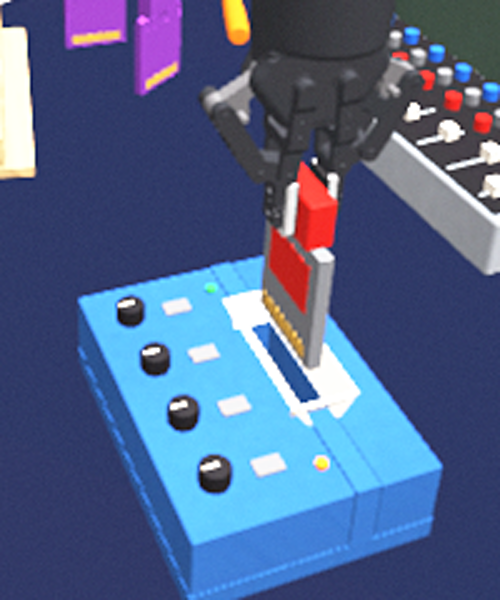

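The card is over the funnel, with its blade bottom at crop (310,360). I'll lower it in stages.

Emit:
{"method": "play_rows", "body": {
  "plan": [
    [[1, 0.005, 0, -0.001, 0], [1, 0.01, 0, -0.001, 0], [1, 0.015, 0, -0.001, 0], [1, 0.02, 0, -0.001, 0], [1, 0.025, 0, -0.001, 0], [1, 0.03, 0, -0.001, 0], [1, 0.033, 0, -0.001, 0], [1, 0.033, 0, -0.001, 0]]
  ]
}}

```text
clock: 8.15
position: [0.5334, -0.2711, 0.1422]
ee_rot: [-0.485, -0.514, -0.486, 0.515]
contact_force: [-0.4, 0.5, -1.3]
width: 0.0174
```

Run:
```python
from h import *
move([.533,-.2705,.101],-3.1);print(manip.get_state()["moment"].round(2))
im2,d2=manip.get_image("side");cv2.imwrite("pics/s5.png",cv2.resize(im2[130:370,180:380],None,fx=2.5,fy=2.5,interpolation=2)[...,::-1])
```

```text
pos [ 0.5334 -0.2711  0.1422] shift mm [41.2 -0.4 -0.6]
jaw az -3.33 q [-0.585  0.372  1.591 -0.002  1.18  -0.527] F [-0.43  0.5  -1.35] w 0.01741296235746447 t 8.15
turn options (about tool x, down => -dyaw) [np.float64(-0.23), np.float64(179.77)]
[-0.01  0.01 -0.02]
```

View pics/s5.png

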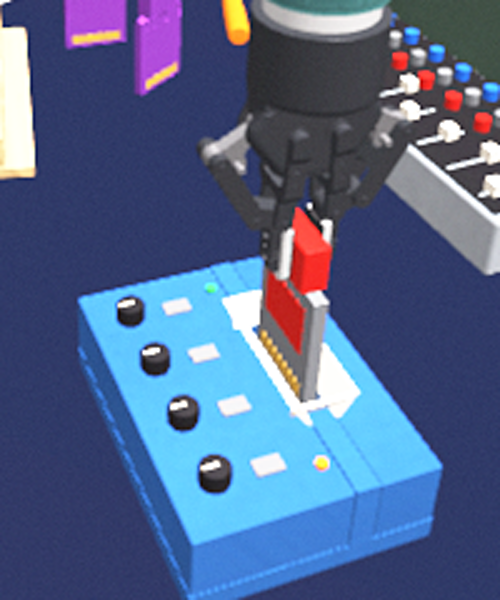

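There is no contact force, and the blade is about 5 mm into the slot mouth. Continuing down.

Emit:
{"method": "play_rows", "body": {
  "plan": [
    [[1, 0.004, 0, 0, 0], [1, 0.008, 0, 0, 0], [1, 0.012, 0, 0, 0], [1, 0.016, 0, 0, 0], [1, 0.02, 0, 0, 0], [1, 0.024, 0, 0, 0], [1, 0.028, 0, 0, 0], [1, 0.032, 0, 0, 0], [1, 0.035, 0, 0, 0], [1, 0.036, 0, 0, 0], [1, 0.036, 0, 0, 0]]
  ]
}}

```text
clock: 9.3
position: [0.5335, -0.2712, 0.1064]
ee_rot: [-0.485, -0.514, -0.486, 0.515]
contact_force: [0.9, -0.0, -1.2]
width: 0.0172
```

Run:
```python
from h import *
move([.533,-.2705,.101],-3.1);print(manip.get_state()["moment"].round(2))
```

```text
pos [ 0.5335 -0.2712  0.1064] shift mm [ 5.4 -0.6 -0.7]
jaw az -3.34 q [-0.586  0.404  1.639 -0.002  1.101 -0.526] F [ 0.93 -0.04 -1.22] w 0.01716873285302971 t 9.3
turn options (about tool x, down => -dyaw) [np.float64(-0.24), np.float64(179.76)]
[-0.04 -0.03 -0.05]
```

Emit:
{"method": "play_rows", "body": {
  "plan": [
    [[1, 0.001, 0, 0, 0], [1, 0.002, 0, 0, 0], [1, 0.003, 0, 0, 0], [1, 0.004, 0, 0, 0], [1, 0.004, 0, 0, 0]]
  ]
}}

```text
clock: 9.8
position: [0.5335, -0.2711, 0.1022]
ee_rot: [-0.485, -0.514, -0.486, 0.515]
contact_force: [0.6, -0.1, -1.5]
width: 0.0171
```

Emit:
{"method": "play_rows", "body": {
  "plan": [
    [[1, 0.001, 0, 0, 0], [1, 0.001, 0, 0, 0], [1, 0.001, 0, 0, 0]]
  ]
}}

```text
clock: 10.1
position: [0.5334, -0.2711, 0.1012]
ee_rot: [-0.485, -0.514, -0.486, 0.515]
contact_force: [0.3, -0.4, -0.8]
width: 0.0178
```

Emit:
{"method": "play_rows", "body": {
  "plan": [
    [[1, 0.001, 0, 0, 0], [1, 0.001, 0, 0, 0], [1, 0.001, 0, 0, 0]]
  ]
}}

```text
clock: 10.4
position: [0.5335, -0.2713, 0.101]
ee_rot: [-0.485, -0.514, -0.485, 0.515]
contact_force: [-1.0, 0.0, 4.7]
width: 0.0173
```

Emit:
{"method": "play_rows", "body": {
  "plan": [
    [[1, 0.001, 0, 0, 0], [1, 0.001, 0, 0, 0], [1, 0.001, 0, 0, 0]]
  ]
}}

```text
clock: 10.7
position: [0.5335, -0.2713, 0.101]
ee_rot: [-0.485, -0.514, -0.485, 0.515]
contact_force: [-2.0, -0.0, 6.8]
width: 0.0175
```

The blade touched the floor at TCP z = 0.101 m, as predicted, with about 7 N upward force. Releasing.

Emit:
{"method": "play_rows", "body": {
  "plan": [
    [[0.8, 0, 0, 0, 0], [0.6, 0, 0, 0, 0], [0.3, 0, 0, 0, 0], [0, 0, 0, 0, 0], [0, 0, 0, 0, 0], [0, 0, 0, 0, 0], [0, 0, 0, 0, 0], [0, 0, 0, 0, 0]]
  ]
}}

```text
clock: 11.5
position: [0.5335, -0.2713, 0.101]
ee_rot: [-0.485, -0.514, -0.485, 0.515]
contact_force: [-0.2, 0.2, 0.9]
width: 0.0855
```

Run:
```python
from h import *
move([.533,-.2705,.25],-3.1)
```

```text
pos [ 0.5335 -0.2713  0.101 ] shift mm [-149.    -0.8   -0.6]
jaw az -3.33 q [-0.586  0.408  1.646 -0.002  1.087 -0.527] F [-0.17  0.17  0.88] w 0.08548250052266934 t 11.5
turn options (about tool x, down => -dyaw) [np.float64(-0.23), np.float64(179.77)]
```

Emit:
{"method": "play_rows", "body": {
  "plan": [
    [[0, -0.01, 0, 0, 0], [0, -0.03, 0, 0, 0], [0, -0.05, 0, 0, 0], [0, -0.08, 0, 0, 0], [0, -0.11, 0, 0, 0], [0, -0.14, 0, 0, 0], [0, -0.16, 0, 0, 0], [0, -0.16, 0, -0.04, 0], [0, -0.16, 0, -0.08, 0], [0, -0.16, 0, -0.1, 0], [0, -0.16, 0, -0.1, 0]]
  ]
}}

```text
clock: 12.6
position: [0.5395, -0.1686, 0.2621]
ee_rot: [-0.486, -0.513, -0.486, 0.514]
contact_force: [1.0, -1.0, -0.2]
width: 0.0855
```

Run:
```python
from h import *
im2,d2=manip.get_image("side");cv2.imwrite("pics/s6.png",im2[...,::-1])
im,d=manip.get_image("top");cv2.imwrite("pics/t6.png",im[...,::-1])
for n,i,dd in(("side",im2,d2),("top",im,d)):
    X=cloud(n,dd);H=cv2.cvtColor(i,cv2.COLOR_RGB2HSV);h,s=H[...,0].astype(int),H[...,1]
    m=((h<8)|(h>172))&(s>150)&(abs(X[...,0]-.533)<.06)&(abs(X[...,1]+.27)<.08)&(X[...,2]>.03)
    P=X[m];zt=np.percentile(P[:,2],95);Q=P[P[:,2]>zt-.006];print(n,len(P),zt,rect(Q))
print(manip.get_state()["contact_force"])
```

```text
side 735 0.13227213473327545 (array([ 531.5, -271.9]), array([50.7, 18.8]), 86.83)Traceback (most recent call last):
  File "<stdin>", line 7, in <module>
    return _quantile_unchecked(
        a, q, axis, out, overwrite_input, method, keepdims, weights)
    return _ureduce(a,
                    func=_quantile_ureduce_func,
    ...<5 lines>...
                    overwrite_input=overwrite_input,
                    method=method)
    r = func(a, **kwargs)
    result = _quantile(arr,
                       quantiles=q,
    ...<2 lines>...
                       out=out,
                       weights=wgt)
    slices_having_nans = np.isnan(arr[-1, ...])
                                  ~~~^^^^^^^^^
IndexError: index -1 is out of bounds for axis 0 with size 0
```

View pics/s6.png

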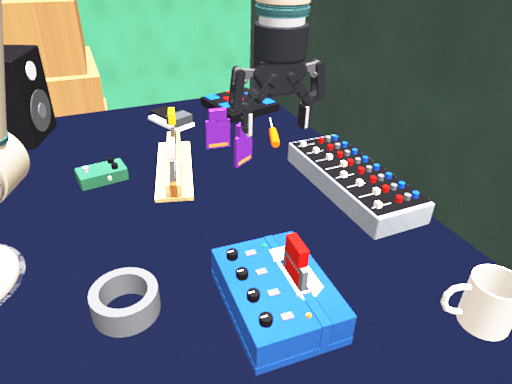

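View pics/t6.png

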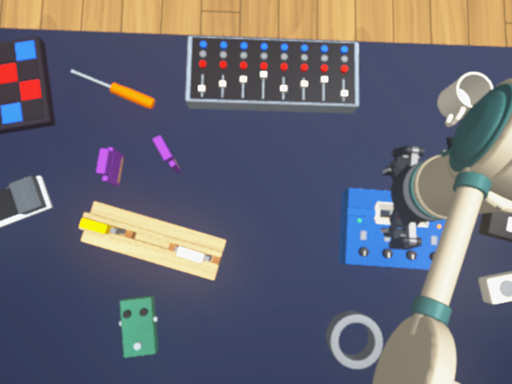

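Side view: the red card stands in the module slot at (297,262). Its grip top is at z = 0.132 m, which matches home (0.015 + 0.117). Top view: yellow (95,227) and white (193,254) are untouched, and the arm is clear of everything.

Run:
```python
from rig import manip
print(manip.get_state()["contact_force"]);manip.sign_off()
```

```text
[ 1.04705874  0.24537901 -0.51767793]
the job is handed in; nothing more can be done
```

I took the red-grip card from the middle of the stand and lowered it blade-down into the slot of the blue module. I let go only once the blade stood on the floor, then backed the arm clear and handed the job in at about 12.7 s.

**Seating:** The blade met the floor at the predicted height, with about 7 N upward force. After release, the side camera put the grip top at 132 mm, which matches fully home (15 + 117 mm). The grip was centred on the slot to within about 2 mm and turned to match it.

**Bystanders:** The white and yellow cards, and the purple look-alikes, stand where they were. The force reading was about 1 N at hand-in.

**Failed check:** The final top-camera measurement of the card failed because the arm blocked the view. The final height and position therefore rest on the side camera and the floor contact. The cameras' estimates of the slot position differed by about 2 mm, which the funnel and slot clearance covered.

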